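# Press a bronze bushing home in a grain grinder

### The job

The red grain grinder is open for repair: pick up the bronze bushing, find the bore of the grinder's bearing block with its plain nose and press it home until its shoulder sits flush on the block all round, then let go. The block sits off the grinder's centre on an eccentric, so feel your way in and press steadily, never bearing on the grinder with more than about 30 N. Leave the tin, the balm pot and the spice jars standing where they are.

Things in the scene. Friction and masses are not known exactly. Their poses are not given: they have to be found in the camera images.
- bushing: Loose bronze bushing, 0.1-0.2 kg, round, standing upright, nose down. Origin: centre of the nose's underside, z up its axis. From below: nose 28 mm diameter, 24 mm long, its foot tapered over the last 5 mm to 24.5 mm diameter; shoulder 44 mm diameter, 24 to 30 mm above the origin; collar 26 mm diameter, 30 to 52 mm above the origin, the part to grip.
- grinder: Red grain grinder, fixed, 124 mm across its foot, crank stub on its +y side, spout on its -x side. Origin: centre of its underside. On top a square aluminium bearing block 70x70x30 mm, turned any way, top face 80 mm above the origin (4 corner bolt heads stand 4 mm proud), with an upright bore of 30 mm diameter in the block's middle.
- grinder_face (a point): On the grinder's axis, level with the block's top face, 80 mm above the counter. The block is eccentric: its bore's axis is 4.5 to 6.5 mm off this point, in any direction (random, unmeasured), and yields only to a side push over 9 N. Springs in the bore from 8 mm down grip the nose: 5 to 20 N press it on; it stays where left. When home, the bushing's origin is 24 mm below this.
- fish_tin: Bystander: round tin, 86 mm diameter, 40 mm tall. Origin: centre of the underside.
- balm: Bystander: flat green and red pot, 67 mm diameter, 24 mm tall. Origin: centre of the underside.
- jar_white: Bystander: spice jar with a white cap, 47 mm diameter, 98 mm tall. Origin: centre of the underside.
- jar_red: Bystander: spice jar with a red cap, 45 mm diameter, 106 mm tall. Origin: centre of the underside.

How it is judged:
On the way:
1. the bushing's nose has entered the bore of the bearing block (z of bushing in the frame of grinder_face below -0.004 m and horizontal distance between bushing and grinder_face below 0.012 m and angle between bushing's own z axis and vertical below 0.2 rad), for 0.1 s.
At the end, for the whole second after the job is handed in: The bushing stands upright (within 0.05 rad) and at rest in the bore of the bearing block, nose down, its shoulder within 1.5 mm of lying on the block's top (z of bushing in the frame of grinder_face below -0.0225 m and horizontal distance between bushing and grinder_face below 0.012 m and angle between bushing's own z axis and vertical below 0.05 rad and linear speed of bushing below 0.01 m/s); the robot touches nothing.
It fails at once if the bushing bears on the grinder with more than 45 N, all its contacts added up (the springs' grip makes 10 to 20 N of that) (contact force between bushing and grinder above 45 N).
It fails at once if the arm pushes on the grinder with more than 30 N (contact force between the arm and grinder above 30 N).
It fails at once if the fingers push on the grinder with more than 30 N (contact force between the fingers and grinder above 30 N).
It fails at once if a bystander is moved by more than 20 mm or knocked over (distance of any of fish_tin, balm, jar_white, jar_red from where it was at the start of the episode above 0.02 m or angle between any of jar_white, jar_red's own z axis and vertical above 0.4 rad).
It also fails if it takes over 61 s, if anything falls off the work surface, if the arm or the gripper's body presses on something with over 40 N, if the wrist force passes 120 N, or if a joint passes its speed limit or range.

### The arm

A 6-joint arm with a two-finger parallel gripper is mounted at the origin on a cart in front of the work surface, level with it; the furniture and walls round the work are solid. World frame = base frame: x ahead of the robot, y to its left, z up, the work surface at z = 0. Lengths are in m, angles in rad, forces in N, time in s.
With the tool pointing down it reaches from about 0.375 to 0.9 m from the base axis. Payload 3.1 kg.
Tool frame: the origin (TCP) lies at the very end of the fingers, on their centre line; the grasp point (between the pads) lies 19 mm behind it; z points along the fingers, y is the line along which they close (so a half turn about z gives the same grasp; the last joint's range is limited). The gripper opens to 87 mm and grips with 3 to 60 N. Pads are 19 mm wide; open, the fingers measure 117 mm over their backs; the gripper's body (75 mm by 190 mm) begins 51 mm behind the grasp point.
Start: joints at [-1.421, 0.527, 1.433, -0, 1.181, -0.178], TCP at [0.202, -0.591, 0.223] pointing down, gripper open.
Joint ranges: [-3.08, 3.08], [-0.75, 2.2], [0.22, 2.44], [-1.43, 4.57], [0, 2.65], [-2.85, 2.85]. Speed limits (rad/s): [2.79, 2.79, 3.14, 3.14, 3.14, 3.14].

### API

Orientations are given as a unit quaternion [x, y, z, w].
In Python, from rig import status, viewer, robot gives the robot as it stands.
- The arm moves only by the tool arm_command, never from a script. Its arguments are lists of equal length, an entry for each row: "delta_rot": the turn, a rotation vector about the tool's x, y, z in degrees, a list of three; "delta_pos": the shift along the tool's x, y, z in m, a list of three; "gripper": the closure, from -1 (fully open) to 1 (shut). In form: {"delta_rot": [[rx, ry, rz], ...], "delta_pos": [[dx, dy, dz], ...], "gripper": [gripper, ...]}. A call has 1 to 12 rows; each row is the pose to reach, as a shift and turn from the pose commanded when the call began, along the tool's axes at that moment; what a row does not reach only later rows make up. A row lasts 1/12 s, in which the tool goes at most 41.7 mm and 7.16 degrees, less where a joint would pass 70% of its speed; a pose out of reach is approached as far as the arm can. A call with a gripper value outside its range is refused whole. The fingers move at their own pace and stop on an object; "grip_force" is the grip in N (left out, the last holds). Time passes only in rows, so rows that repeat a pose let the fingers close. It gives the time, the measured TCP pose, the force, the opening and the grip force at its end, in the units of the state.
- status.get_obs(): the state, without advancing time (a new reading comes with each control period).
- viewer.camera(name): name is "side" or "top"; returns a dict with "pixels" (480x640x3 uint8, blue, green, red), "fx", "fy", "cx", "cy" (pixels), "pose" (4x4, takes a point from camera to world coordinates). Camera axes: x right, y down, z forward; pixel columns grow to the right and rows downward; lengths in m; the calibration is good to about 2 mm. A picture is of the moment at which its call begins. There is no depth.
- robot.hand_in(): hands the job in; it is judged then, once.
The state is a dict: "time": time; "q": joint angles; "joint_velocities": joint speeds; "joint_torque": joint torques, N m; "position": TCP position; "tool_rot": TCP orientation; "ft_force": force on the tool from outside, world axes, zero at the start; "moment": the same for the moment, N m; "grip_width": finger opening in m; "grip_force": force on a finger pad.
Only numpy, scipy, OpenCV 4.12 (cv2) and the standard library are available. Lean on these libraries where they do the work, as an engineer would, in place of code of your own. Each camera call takes 0.05 s, during which the arm holds its last target. There are 200 camera calls.

## Working session

There is one attempt and no reset: what is moved stays moved. The work goes in short steps, Python scripts to look and compute and a tool call to move; the robot and the scene stay as the last step left them, time stands still between calls to the robot, and variables do not carry over. Pictures are saved under pics/ and viewed, at most 10 in all, crops included, and the job is handed in when it is done.

Besides the shell and the picture viewer there is one more tool, called after "Call:" as name(argument=value, ...) on one line, values as JSON. arm_command: Moves the arm, as the interface text tells. Its arguments: {"type":"object","properties":{"delta_rot":{"type":"array","items":{"type":"array","items":{"type":"number"}}},"delta_pos":{"type":"array","items":{"type":"array","items":{"type":"number"}}},"gripper":{"type":"array","items":{"type":"number"}},"grip_force":{"type":"number"}},"required":["delta_rot","delta_pos","gripper"]}

```bash
mkdir -p pics
cat > h.py <<'E'
import numpy as np,cv2
from rig import status,viewer,robot
from scipy.spatial.transform import Rotation as R
def ray(c,u,v):
    P=np.array(c['pose']);d=P[:3,:3]@np.array([(u-c['cx'])/c['fx'],(v-c['cy'])/c['fy'],1.]);return P[:3,3],d
def onz(c,u,v,z):
    o,d=ray(c,u,v);return o+d*(z-o[2])/d[2]
def proj(c,p):
    P=np.array(c['pose']);q=P[:3,:3].T@(np.array(p)-P[:3,3]);return c['fx']*q[0]/q[2]+c['cx'],c['fy']*q[1]/q[2]+c['cy']
E
python3 - <<'E'
from h import *
for n in('top','side'):
    c=viewer.camera(n);cv2.imwrite(f'pics/{n}0.png',c['pixels']);np.save(n+'0.npy',c,allow_pickle=True);print(n,c['fx'],c['cx'],c['cy'],np.round(c['pose'],3).tolist())
o=status.get_obs();print(o)
print(R.from_quat(o['tool_rot']).as_matrix().round(3))
E
```

```text
top 541.5128446298831 320.3042208997831 235.84798542952993 [[0.004, -0.983, 0.184, 0.366], [-1.0, -0.005, -0.004, 0.018], [0.005, -0.184, -0.983, 1.046], [0.0, 0.0, 0.0, 1.0]]
side 524.6680816279866 323.55084761064865 234.03123974238667 [[-0.826, -0.34, 0.449, 0.12], [-0.563, 0.477, -0.675, 0.678], [0.015, -0.81, -0.586, 0.642], [0.0, 0.0, 0.0, 1.0]]
{'time': 0.1, 'q': array([-1.42044517e+00,  5.28385830e-01,  1.43373461e+00, -4.40680294e-06,
        1.18140566e+00, -1.78479241e-01]), 'joint_velocities': array([ 0.00107227, -0.00216859, -0.00116665, -0.00141913,  0.00022105,
        0.00168626]), 'joint_torque': array([-4.52371614e-04, -4.40984452e+01, -1.77151144e+01,  6.34051720e-02,
        5.33385691e-02, -3.58176840e-05]), 'position': array([ 0.20177672, -0.59085641,  0.22167431]), 'tool_rot': array([ 9.86513643e-01,  1.63676196e-01,  1.15581063e-05, -9.66653752e-04]), 'ft_force': array([0.00373544, 0.61941667, 0.61048884]), 'moment': array([ 0.07269471, -0.00501846, -0.00653738]), 'grip_force': 0.0, 'grip_width': 0.08702284257496538}
[[ 0.946  0.323 -0.   ]
 [ 0.323 -0.946  0.002]
 [ 0.    -0.002 -1.   ]]
```

View pics/top0.png

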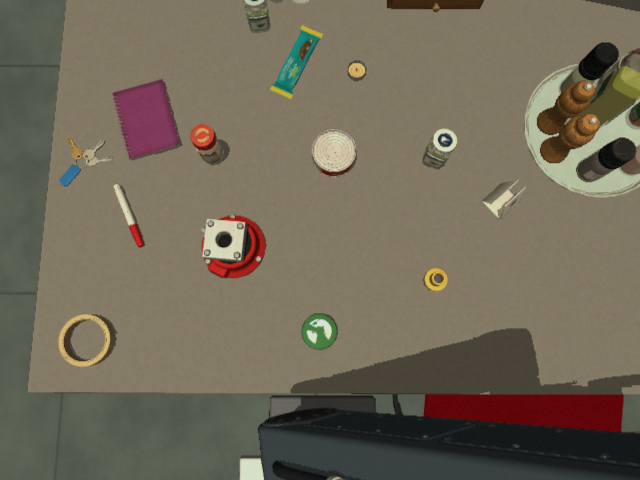

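View pics/side0.png

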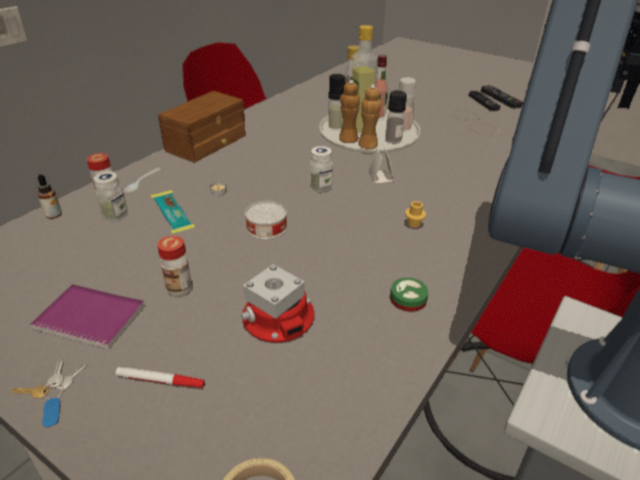

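The top view shows the bushing near (436,280) and the bore near (224,240). In the side view they are near (415,215) and (275,285). The balm pot is at (319,331) in the top view, close to the straight path between the two, so I'll carry the bushing above it.

```bash
cat > m.py <<'E'
from h import *
def blob(mask,x0,y0,x1,y1):
    m=np.zeros_like(mask);m[y0:y1,x0:x1]=mask[y0:y1,x0:x1]
    cs,_=cv2.findContours(m,cv2.RETR_EXTERNAL,cv2.CHAIN_APPROX_NONE)
    return max(cs,key=cv2.contourArea)
def near(pts,a,b):  # midpoint of rays
    o1,d1=a;o2,d2=b;s=np.linalg.lstsq(np.c_[d1,-d2],o2-o1,rcond=None)[0];p,q=o1+s[0]*d1,o2+s[1]*d2;return (p+q)/2,np.linalg.norm(p-q)
t=np.load('top0.npy',allow_pickle=True).item();s=np.load('side0.npy',allow_pickle=True).item()
def bore(c,box):
    g=cv2.cvtColor(c['pixels'],cv2.COLOR_BGR2GRAY)
    k=blob((g<95).astype('u1')*255,*box);e=cv2.fitEllipse(k);return e
rays=[]
for n,c,box in(('top',t,(211,228,237,253)),('side',s,(260,276,290,292))):
    e=bore(c,box);p=onz(c,*e[0],.08);print('bore',n,e,p.round(4));rays.append(ray(c,*e[0]))
print('tri',near(0,*rays))
for n,c,box in(('top',t,(420,262,452,298)),('side',s,(400,198,432,232))):
    h=cv2.cvtColor(c['pixels'],cv2.COLOR_BGR2HSV);m=cv2.inRange(h,(12,110,60),(32,255,255))
    k=blob(m,*box);print('bush',n,cv2.boundingRect(k),cv2.fitEllipse(k),[onz(c,*cv2.fitEllipse(k)[0],z).round(4) for z in(.027,.03,.052)])
# red foot of grinder
h=cv2.cvtColor(t['pixels'],cv2.COLOR_BGR2HSV)
a=cv2.resize(t['pixels'][195:290,190:280],None,fx=4,fy=4,interpolation=cv2.INTER_NEAREST)
b=cv2.resize(s['pixels'][260:345,235:320],None,fx=4,fy=4,interpolation=cv2.INTER_NEAREST)
d=cv2.resize(t['pixels'][260:300,416:456],None,fx=4,fy=4,interpolation=cv2.INTER_NEAREST);d2=cv2.resize(s['pixels'][195:235,395:435],None,fx=4,fy=4,interpolation=cv2.INTER_NEAREST)
im=np.zeros((560,720,3),'u1');im[:380,:360]=a;im[:340,360:700]=b;im[390:550,:160]=d;im[390:550,200:360]=d2
cv2.imwrite('pics/crop0.png',im)
E
python3 m.py
```

```text
bore top ((223.34120178222656, 239.14450073242188), (14.517342567443848, 15.264589309692383), 75.9057846069336) [0.5398 0.1903 0.08  ]Traceback (most recent call last):
  File "m.py", line 14, in <module>
    e=bore(c,box);p=onz(c,*e[0],.08);print('bore',n,e,p.round(4));rays.append(ray(c,*e[0]))
  File "m.py", line 11, in bore
    k=blob((g<95).astype('u1')*255,*box);e=cv2.fitEllipse(k);return e
  File "m.py", line 5, in blob
    return max(cs,key=cv2.contourArea)
ValueError: max() iterable argument is empty
```

```bash
sed -i 's/k=blob((g<95)/k=blob((g<(95 if c is t else 150))/' m.py; sed -i "s/^for n,c,box in(('top',t,(211.*/&/" m.py
python3 m.py
```

```text
bore top ((223.34120178222656, 239.14450073242188), (14.517342567443848, 15.264589309692383), 75.9057846069336) [0.5398 0.1903 0.08  ]
bore side ((273.4366149902344, 283.6686096191406), (10.188783645629883, 18.312175750732422), 87.68850708007812) [0.5402 0.1908 0.08  ]
tri (array([0.54007554, 0.19049048, 0.07972036]), np.float64(0.0006069702477081756))
bush top (424, 268, 24, 23) ((435.4384765625, 279.14349365234375), (22.446605682373047, 23.306209564208984), 111.31356811523438) [array([ 0.4746, -0.2032,  0.027 ]), array([ 0.4743, -0.2025,  0.03  ]), array([ 0.4719, -0.1977,  0.052 ])]
bush side (405, 201, 21, 27) ((415.0040588378906, 213.96376037597656), (18.201791763305664, 25.65386390686035), 8.796783447265625) [array([ 0.4747, -0.203 ,  0.027 ]), array([ 0.473 , -0.1987,  0.03  ]), array([ 0.4603, -0.1672,  0.052 ])]
```

View pics/crop0.png

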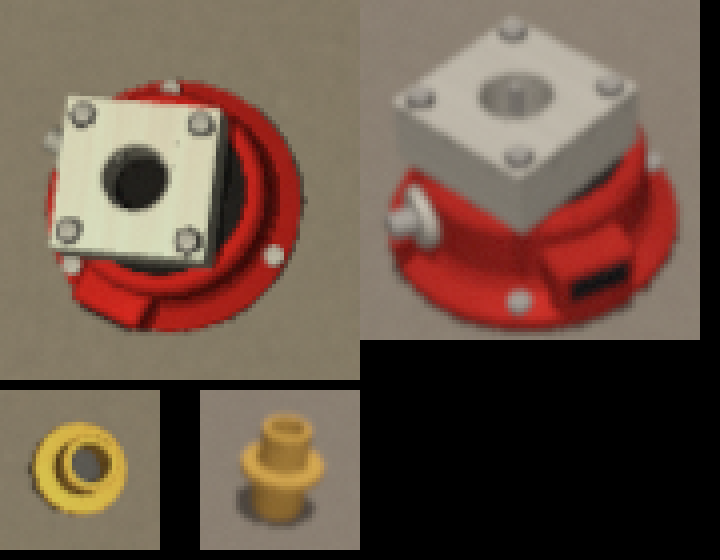

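The bore centre is at (0.540, 0.1905), with both views agreeing to 0.6 mm and z coming out at 0.0797. The bushing axis is at about (0.4745, -0.2025). Both are within reach, so I'll approach.

Call:
arm_command(delta_rot=[[0,0,0],[0,0,0],[0,0,0],[0,0,0],[0,0,0],[0,0,0],[0,0,0],[0,0,0],[0,0,0],[0,0,0],[0,0,0],[0,0,0]], delta_pos=[[0.02,-0.015,0],[0.05,-0.036,0.01],[0.085,-0.062,0.02],[0.12,-0.088,0.03],[0.155,-0.113,0.04],[0.19,-0.139,0.05],[0.225,-0.164,0.06],[0.26,-0.19,0.07],[0.295,-0.215,0.08],[0.33,-0.24,0.09],[0.36,-0.262,0.1],[0.3834,-0.2793,0.1]], gripper=[-1,-1,-1,-1,-1,-1,-1,-1,-1,-1,-1,-1], grip_force=40)

```text
time: 1.1
position: [0.471, -0.2062, 0.1218]
tool_rot: [0.987, 0.163, -0.001, -0.001]
ft_force: [-0.4, -0.5, -0.1]
grip_width: 0.0867
grip_force: 0.0
```

Call:
arm_command(delta_rot=[[0,0,0],[0,0,0]], delta_pos=[[0,0,0],[0,0,0]], gripper=[-1,-1])

```text
time: 1.27
position: [0.4715, -0.2059, 0.1225]
tool_rot: [0.986, 0.166, -0.001, -0.001]
ft_force: [-0.1, -0.7, -0.3]
grip_width: 0.087
grip_force: 0.0
```

Call:
arm_command(delta_rot=[[0,0,0],[0,0,0],[0,0,0],[0,0,0],[0,0,0],[0,0,0]], delta_pos=[[0.004,-0.0022,0.01],[0.004,-0.0022,0.035],[0.004,-0.0022,0.06],[0.004,-0.0022,0.08],[0.004,-0.0022,0.0895],[0.004,-0.0022,0.0895]], gripper=[-1,-1,-1,-1,-1,-1])

```text
time: 1.77
position: [0.4722, -0.2055, 0.0315]
tool_rot: [0.987, 0.162, -0.002, -0.002]
ft_force: [0.0, 0.2, 0.4]
grip_width: 0.0872
grip_force: 0.0
```

```bash
python3 -c "
from h import *
o=status.get_obs();print(o['position'],R.from_quat(o['tool_rot']).as_matrix().round(4))
c=viewer.camera('top');s=viewer.camera('side')
a=cv2.resize(c['pixels'][240:320,390:480],None,fx=4,fy=4);b=cv2.resize(s['pixels'][165:245,370:460],None,fx=4,fy=4)
cv2.imwrite('pics/g1.png',np.hstack([a,b]))
"
```

```text
[ 0.47219348 -0.20551228  0.03145295] [[ 0.9473  0.3203 -0.0038]
 [ 0.3203 -0.9473  0.0026]
 [-0.0028 -0.0037 -1.    ]]
```

View pics/g1.png

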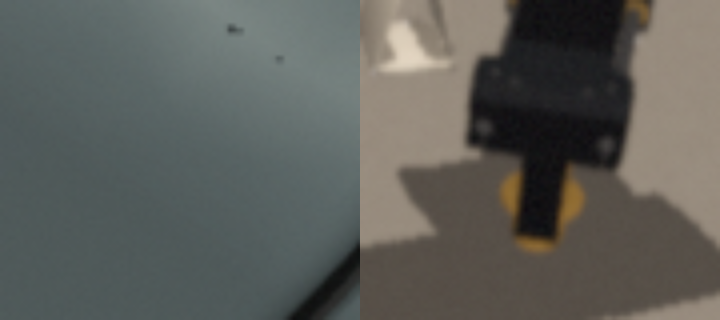

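Call:
arm_command(delta_rot=[[0,0,0],[0,0,0],[0,0,0]], delta_pos=[[0.003,-0.002,0],[0.003,-0.002,0],[0.003,-0.002,0]], gripper=[-1,-1,-1])

```text
time: 2.12
position: [0.477, -0.2025, 0.0347]
tool_rot: [0.986, 0.164, 0.001, 0.001]
ft_force: [-0.1, 0.5, -0.5]
grip_width: 0.0868
grip_force: 0.0
```

Call:
arm_command(delta_rot=[[0,0,0],[0,0,0],[0,0,0]], delta_pos=[[0,0,0],[0,0,0],[0,0,0]], gripper=[-1,-1,-1])

```text
time: 2.37
position: [0.4764, -0.2021, 0.034]
tool_rot: [0.986, 0.164, 0.0, 0.0]
ft_force: [-0.8, -0.8, 0.7]
grip_width: 0.0872
grip_force: 0.0
```

Call:
arm_command(delta_rot=[[0,0,0],[0,0,0],[0,0,0],[0,0,0],[0,0,0],[0,0,0],[0,0,0],[0,0,0],[0,0,0],[0,0,0]], delta_pos=[[-0.0015,0,0.0015],[-0.0015,0,0.0015],[-0.0015,0,0.0015],[-0.0015,0,0.0015],[-0.0015,0,0.0015],[-0.0015,0,0.0015],[-0.0015,0,0.0015],[-0.0015,0,0.0015],[-0.0015,0,0.0015],[-0.0015,0,0.0015]], gripper=[-1,-1,1,1,1,1,1,1,1,1], grip_force=40)

```text
time: 3.2
position: [0.4749, -0.2026, 0.0322]
tool_rot: [0.987, 0.164, 0.0, 0.0]
ft_force: [-0.3, -1.0, 1.0]
grip_width: 0.0416
grip_force: 0.0
```

Call:
arm_command(delta_rot=[[0,0,0],[0,0,0],[0,0,0],[0,0,0],[0,0,0],[0,0,0],[0,0,0]], delta_pos=[[0,0,0],[0,0,0],[0,0,0],[0,0,0],[0,0,0],[0,0,0],[0,0,0]], gripper=[1,1,1,1,1,1,1])

```text
time: 3.78
position: [0.475, -0.2028, 0.0322]
tool_rot: [0.987, 0.164, 0.0, 0.0]
ft_force: [0.9, -0.5, -0.4]
grip_width: 0.0253
grip_force: 39.8
```

Call:
arm_command(delta_rot=[[0,0,0],[0,0,0],[0,0,0],[0,0,0],[0,0,0],[0,0,0],[0,0,0],[0,0,0],[0,0,0],[0,0,0],[0,0,0],[0,0,0]], delta_pos=[[0,0,-0.02],[0,0,-0.05],[0,0,-0.08],[0.01,-0.02,-0.11],[0.025,-0.048,-0.13],[0.043,-0.08,-0.13],[0.061,-0.114,-0.13],[0.079,-0.148,-0.13],[0.097,-0.181,-0.13],[0.115,-0.214,-0.13],[0.133,-0.248,-0.13],[0.151,-0.281,-0.13]], gripper=[1,1,1,1,1,1,1,1,1,1,1,1])

```text
time: 4.78
position: [0.5259, 0.1141, 0.1617]
tool_rot: [0.987, 0.164, -0.001, -0.0]
ft_force: [1.4, -1.1, -2.1]
grip_width: 0.0252
grip_force: 39.8
```

Call:
arm_command(delta_rot=[[0,0,0],[0,0,0],[0,0,0],[0,0,0],[0,0,0],[0,0,0]], delta_pos=[[0.015,-0.028,0],[0.03,-0.055,0],[0.0377,-0.07,0],[0.0377,-0.07,0],[0.0377,-0.07,0.005],[0.0377,-0.07,0.01]], gripper=[1,1,1,1,1,1])

```text
time: 5.28
position: [0.5394, 0.1899, 0.1515]
tool_rot: [0.987, 0.164, -0.001, 0.0]
ft_force: [0.4, -0.1, -1.4]
grip_width: 0.025
grip_force: 39.8
```

```bash
python3 -c "
from h import *
o=status.get_obs();print(o['time'],o['position'],R.from_quat(o['tool_rot']).as_matrix().round(4))
s=viewer.camera('side');c=viewer.camera('top');np.save('side1.npy',s,allow_pickle=True)
print(proj(s,o['position']))
b=cv2.resize(s['pixels'][200:340,210:340],None,fx=4,fy=4,interpolation=cv2.INTER_NEAREST);
h=cv2.cvtColor(s['pixels'],cv2.COLOR_BGR2HSV);m=cv2.inRange(h,(12,110,60),(32,255,255))[200:340,210:340]
print(cv2.boundingRect(m)); ys,xs=np.nonzero(m)
for y in np.unique(ys): print(y+200,xs[ys==y].min()+210,xs[ys==y].max()+210,end='; ')
cv2.imwrite('pics/b1.png',b)
"
```

```text
5.2833 [0.53936628 0.18985655 0.15152799] [[ 9.464e-01  3.230e-01 -1.200e-03]
 [ 3.230e-01 -9.464e-01 -7.000e-04]
 [-1.400e-03  3.000e-04 -1.000e+00]]
(np.float64(272.34550479368954), np.float64(248.34772152287775))
(49, 0, 40, 70)
200 282 298; 201 281 297; 202 281 297; 203 280 296; 204 279 281; 205 279 281; 206 278 280; 207 277 280; 208 277 279; 209 276 278; 210 275 278; 211 275 277; 212 274 277; 213 274 276; 217 278 278; 218 276 280; 219 276 281; 220 276 282; 221 280 283; 222 281 283; 223 281 283; 224 281 283; 225 280 283; 226 280 283; 227 280 282; 233 276 276; 234 275 278; 235 275 279; 236 275 280; 237 275 280; 238 275 281; 239 275 281; 240 275 281; 241 275 281; 242 275 281; 243 275 282; 244 275 283; 245 275 284; 246 275 285; 247 275 285; 248 260 286; 249 260 286; 250 260 286; 251 259 286; 252 259 286; 253 260 286; 254 260 285; 255 260 285; 256 261 284; 257 262 283; 258 263 282; 259 264 281; 260 265 281; 261 265 281; 262 266 281; 263 266 281; 264 266 281; 265 267 280; 266 267 279; 267 268 278; 268 269 277; 269 271 274;
```

View pics/b1.png

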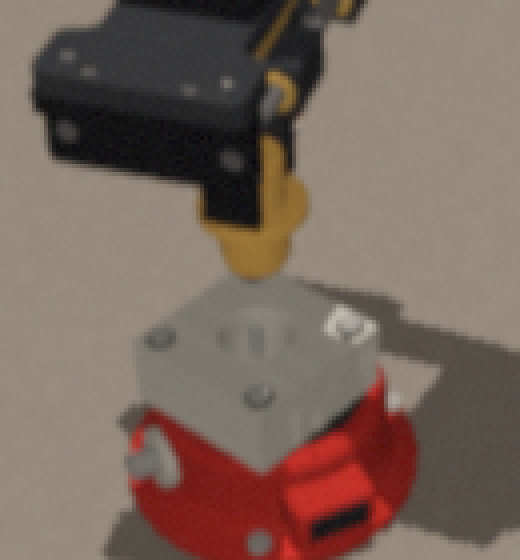

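The shoulder's centre is at column 272.75, where a bushing centred under the TCP should appear at 272.45. The in-hand offset is therefore under 0.5 mm. I'll centre over the bore and go down.

Call:
arm_command(delta_rot=[[0,0,0],[0,0,0],[0,0,0],[0,0,0],[0,0,0],[0,0,0]], delta_pos=[[0.0008,-0.0004,0.01],[0.0008,-0.0004,0.022],[0.0008,-0.0004,0.03],[0.0008,-0.0004,0.036],[0.0008,-0.0004,0.036],[0.0008,-0.0004,0.036]], gripper=[1,1,1,1,1,1])

```text
time: 5.88
position: [0.5406, 0.1908, 0.1157]
tool_rot: [0.987, 0.163, -0.0, -0.0]
ft_force: [0.0, 1.2, -2.0]
grip_width: 0.0251
grip_force: 39.8
```

Call:
arm_command(delta_rot=[[0,0,0],[0,0,0]], delta_pos=[[0,0,0],[0,0,0]], gripper=[1,1])

```text
time: 6.05
position: [0.5412, 0.1912, 0.1167]
tool_rot: [0.987, 0.164, 0.001, -0.0]
ft_force: [0.0, 0.3, -2.4]
grip_width: 0.0247
grip_force: 39.8
```

Call:
arm_command(delta_rot=[[0,0,0],[0,0,0],[0,0,0],[0,0,0],[0,0,0],[0,0,0]], delta_pos=[[-0.001,0.0002,0.001],[-0.001,0.0002,0.002],[-0.001,0.0002,0.003],[-0.001,0.0002,0.004],[-0.001,0.0002,0.005],[-0.001,0.0002,0.006]], gripper=[1,1,1,1,1,1])

```text
time: 6.55
position: [0.5399, 0.1907, 0.1101]
tool_rot: [0.987, 0.164, 0.0, -0.0]
ft_force: [-0.7, -0.7, -2.3]
grip_width: 0.025
grip_force: 39.8
```

Call:
arm_command(delta_rot=[[0,0,0],[0,0,0],[0,0,0]], delta_pos=[[0,0,0.001],[0,0,0.002],[0,0,0.002]], gripper=[1,1,1])

```text
time: 6.8
position: [0.5397, 0.1906, 0.1079]
tool_rot: [0.987, 0.164, -0.0, -0.0]
ft_force: [0.8, -0.9, -1.2]
grip_width: 0.0247
grip_force: 39.8
```

No contact force with the nose 4 mm down, so it's entering the bore. I'll continue in small steps.

Call:
arm_command(delta_rot=[[0,0,0],[0,0,0],[0,0,0],[0,0,0]], delta_pos=[[0,0,0.001],[0,0,0.002],[0,0,0.003],[0,0,0.003]], gripper=[1,1,1,1])

```text
time: 7.13
position: [0.5399, 0.1906, 0.105]
tool_rot: [0.987, 0.164, 0.0, -0.0]
ft_force: [-0.3, -0.1, -1.6]
grip_width: 0.0253
grip_force: 39.8
```

Call:
arm_command(delta_rot=[[0,0,0],[0,0,0],[0,0,0],[0,0,0]], delta_pos=[[0,0,0.001],[0,0,0.002],[0,0,0.003],[0,0,0.003]], gripper=[1,1,1,1])

```text
time: 7.47
position: [0.54, 0.1906, 0.102]
tool_rot: [0.987, 0.164, 0.0, 0.0]
ft_force: [1.0, 0.9, -2.7]
grip_width: 0.0249
grip_force: 39.8
```

Call:
arm_command(delta_rot=[[0,0,0],[0,0,0],[0,0,0],[0,0,0]], delta_pos=[[0,0,0.001],[0,0,0.002],[0,0,0.003],[0,0,0.003]], gripper=[1,1,1,1])

```text
time: 7.8
position: [0.5407, 0.1905, 0.0994]
tool_rot: [0.987, 0.164, 0.001, 0.0]
ft_force: [2.1, 0.1, -1.2]
grip_width: 0.025
grip_force: 39.8
```

Call:
arm_command(delta_rot=[[0,0,0],[0,0,0],[0,0,0]], delta_pos=[[0,0,0.001],[0,0,0.002],[0,0,0.002]], gripper=[1,1,1])

```text
time: 8.05
position: [0.5407, 0.1907, 0.098]
tool_rot: [0.987, 0.164, 0.001, 0.0]
ft_force: [0.3, -0.6, 3.9]
grip_width: 0.0251
grip_force: 39.9
```

Call:
arm_command(delta_rot=[[0,0,0],[0,0,0],[0,0,0]], delta_pos=[[0,0,0.001],[0,0,0.002],[0,0,0.002]], gripper=[1,1,1])

```text
time: 8.3
position: [0.5404, 0.1907, 0.0954]
tool_rot: [0.987, 0.164, 0.001, -0.0]
ft_force: [1.1, -0.2, 1.8]
grip_width: 0.0252
grip_force: 39.9
```

Call:
arm_command(delta_rot=[[0,0,0],[0,0,0],[0,0,0]], delta_pos=[[0,0,0.001],[0,0,0.002],[0,0,0.002]], gripper=[1,1,1])

```text
time: 8.55
position: [0.5402, 0.1907, 0.0931]
tool_rot: [0.987, 0.164, 0.0, -0.0]
ft_force: [1.4, 0.4, 3.0]
grip_width: 0.0248
grip_force: 39.9
```

Call:
arm_command(delta_rot=[[0,0,0],[0,0,0],[0,0,0]], delta_pos=[[0,0,0.001],[0,0,0.002],[0,0,0.002]], gripper=[1,1,1])

```text
time: 8.8
position: [0.5401, 0.1907, 0.091]
tool_rot: [0.987, 0.164, 0.0, 0.0]
ft_force: [2.1, -0.9, 3.3]
grip_width: 0.0249
grip_force: 39.9
```

Call:
arm_command(delta_rot=[[0,0,0],[0,0,0],[0,0,0]], delta_pos=[[0,0,0.0005],[0,0,0.001],[0,0,0.0015]], gripper=[1,1,1])

```text
time: 9.05
position: [0.5401, 0.1907, 0.0897]
tool_rot: [0.987, 0.164, 0.0, 0.0]
ft_force: [2.1, -0.9, 5.2]
grip_width: 0.025
grip_force: 39.9
```

Call:
arm_command(delta_rot=[[0,0,0],[0,0,0]], delta_pos=[[0,0,0.0005],[0,0,0.001]], gripper=[1,1])

```text
time: 9.22
position: [0.5401, 0.1906, 0.0887]
tool_rot: [0.987, 0.164, 0.0, 0.0]
ft_force: [2.3, -0.0, 4.6]
grip_width: 0.0249
grip_force: 39.9
```

Call:
arm_command(delta_rot=[[0,0,0],[0,0,0]], delta_pos=[[0,0,0.0005],[0,0,0.0005]], gripper=[1,1])

```text
time: 9.38
position: [0.5401, 0.1906, 0.0883]
tool_rot: [0.987, 0.164, 0.0, 0.0]
ft_force: [1.9, -0.7, 5.3]
grip_width: 0.025
grip_force: 39.9
```

Call:
arm_command(delta_rot=[[0,0,0],[0,0,0]], delta_pos=[[0,0,0.0005],[0,0,0.0005]], gripper=[1,1])

```text
time: 9.55
position: [0.5401, 0.1907, 0.0882]
tool_rot: [0.987, 0.164, 0.0, 0.0]
ft_force: [0.7, -0.3, 7.7]
grip_width: 0.0248
grip_force: 39.9
```

Call:
arm_command(delta_rot=[[0,0,0],[0,0,0]], delta_pos=[[0,0,0.0003],[0,0,0.0003]], gripper=[1,1])

```text
time: 9.72
position: [0.5402, 0.1906, 0.0882]
tool_rot: [0.987, 0.164, 0.0, 0.0]
ft_force: [-0.1, -1.0, 9.8]
grip_width: 0.0254
grip_force: 39.9
```

Call:
arm_command(delta_rot=[[0,0,0],[0,0,0],[0,0,0]], delta_pos=[[0,0,0.0004],[0,0,0.0008],[0,0,0.0008]], gripper=[1,1,1])

```text
time: 9.97
position: [0.5402, 0.1906, 0.088]
tool_rot: [0.987, 0.164, 0.001, 0.0]
ft_force: [-1.3, -1.6, 13.4]
grip_width: 0.0249
grip_force: 39.9
```

```bash
python3 -c "
from h import *
s=viewer.camera('side');
b=cv2.resize(s['pixels'][220:340,210:340],None,fx=4,fy=4,interpolation=cv2.INTER_NEAREST);
cv2.imwrite('pics/b2.png',b)
"
```

```text
(no output)
```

View pics/b2.png

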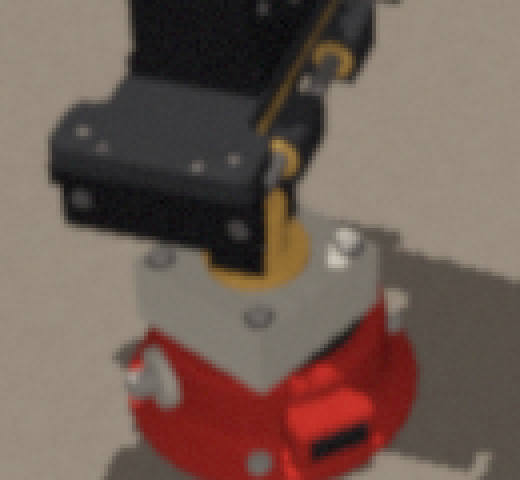

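The shoulder sits on the block (lower edge near crop (258,288)), and the force rises with no further travel. I'll ease off the pressure, open the fingers and retreat.

Call:
arm_command(delta_rot=[[0,0,0],[0,0,0],[0,0,0],[0,0,0],[0,0,0],[0,0,0],[0,0,0],[0,0,0],[0,0,0],[0,0,0]], delta_pos=[[0,0,-0.001],[0,0,-0.0015],[0,0,-0.0015],[0,0,-0.0015],[0,0,-0.0015],[0,0,-0.0015],[0,0,-0.0015],[0,0,-0.0015],[0,0,-0.0015],[0,0,-0.0015]], gripper=[1,1,-0.2,-0.2,-0.2,-0.2,-0.2,-0.2,-0.2,-0.2])

```text
time: 10.85
position: [0.5397, 0.1906, 0.0879]
tool_rot: [0.987, 0.164, -0.0, -0.0]
ft_force: [-0.2, 0.2, 0.4]
grip_width: 0.0519
grip_force: 0.0
```

Call:
arm_command(delta_rot=[[0,0,0],[0,0,0],[0,0,0],[0,0,0],[0,0,0],[0,0,0],[0,0,0],[0,0,0],[0,0,0],[0,0,0],[0,0,0],[0,0,0]], delta_pos=[[0,0,-0.005],[0,0,-0.015],[0,0,-0.03],[0,0,-0.05],[0,0,-0.08],[0,0,-0.11],[-0.03,0.03,-0.12],[-0.06,0.06,-0.12],[-0.08,0.09,-0.12],[-0.1,0.12,-0.12],[-0.1,0.15,-0.12],[-0.1,0.15,-0.12]], gripper=[-0.2,-0.2,-0.2,-0.2,-0.2,-0.2,-0.2,-0.2,-0.2,-0.2,-0.2,-0.2])

```text
time: 11.85
position: [0.4957, 0.0117, 0.2097]
tool_rot: [0.987, 0.161, 0.002, 0.002]
ft_force: [0.6, 0.8, -0.4]
grip_width: 0.0526
grip_force: 0.0
```

```bash
python3 -c "
from h import *
t=viewer.camera('top');s=viewer.camera('side')
b=cv2.resize(s['pixels'][250:340,220:330],None,fx=4,fy=4,interpolation=cv2.INTER_NEAREST);a=cv2.resize(t['pixels'][200:290,190:275],None,fx=4,fy=4,interpolation=cv2.INTER_NEAREST)
cv2.imwrite('pics/b3.png',np.hstack([a,b]))
for n,c,(x0,y0,x1,y1) in(('top',t,(205,220,245,260)),('side',s,(255,255,295,305))):
    h=cv2.cvtColor(c['pixels'],cv2.COLOR_BGR2HSV);m=cv2.inRange(h,(12,110,60),(32,255,255))[y0:y1,x0:x1]
    x,y,w,hh=cv2.boundingRect(m);print(n,x+x0,y+y0,w,hh,onz(c,x+x0+w/2-.5,y+y0+hh/2-.5,.086))
"
```

```text
top 211 228 24 23 [0.53892981 0.19074163 0.086     ]
side 261 266 26 26 [0.54351047 0.1861015  0.086     ]
```

View pics/b3.png

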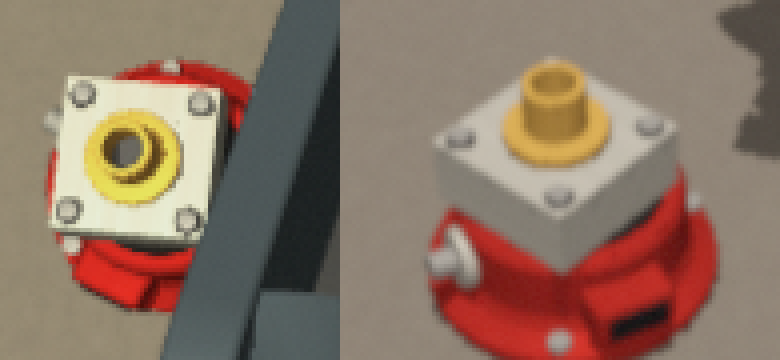

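Both views show the shoulder lying flush and the collar upright on the block, with the gripper clear.

```bash
python3 -c "
from h import *
print(robot.hand_in())"
```

```text
the job is handed in; nothing more can be done
None
```

The bushing is pressed home in the bearing block with its shoulder flush, and the fingers have let go. Wrist force peaked at about 13 N in the readings, no path went near the bystanders (I did not re-measure them), and I handed the job in at about 12 s; no verdict came back.

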